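Portion a dose into the tasting glass with a two-stage doser key

ROBOT

A 6-joint arm with a two-finger parallel gripper is mounted at the origin on the work surface. World frame = base frame: x ahead of the robot, y to its left, z up, the work surface at z = 0. Lengths are in m, angles in rad, forces in N, time in s.
With the tool pointing down it reaches from about 0.375 to 0.975 m from the base axis. Payload 3.8 kg.
Tool frame: the origin (TCP) lies between the finger pads; the fingertips stand 25 mm ahead of it and the grasp point (between the pads) lies 6 mm ahead of it; z points along the fingers, x is the direction in which the jaws open and shut, and the axes are right-handed (so a half turn about z gives the same grasp; the last joint's range is limited). The gripper opens to 88 mm and grips with 3 to 60 N. Pads are 18 mm wide; open, the fingers measure 123 mm over their backs; the gripper's body (75 mm by 187 mm) begins 45 mm behind the grasp point.
Start: joints at [1.233, 0.264, 1.604, -0, 1.274, -0.037], TCP at [0.2, 0.645, 0.264] pointing down, gripper open.
Joint ranges: [-2.63, 2.63], [-0.94, 2.18], [0.31, 2.57], [-1.31, 4.45], [0, 2.66], [-2.55, 2.55]. Speed limits (rad/s): [2.57, 2.57, 3.14, 3.14, 3.14, 3.14].

INTERFACE

Orientations are given as a rotation vector (axis times angle).
In Python, from bench import manip gives the robot as it stands.
- The arm moves only by the tool carry_out, never from a script. Its argument "steps" is a list that holds one entry, the list of rows, each a list of 7 numbers: the turn, a rotation vector about the world's x, y, z in rad, then the shift along the world's x, y, z in mm, then the closure, from 0 (fully open) to 1 (shut). In form: [[[ax, ay, az, dx, dy, dz, gripper], ...]]. A call has exactly 10 rows; each row shifts and turns the pose as measured when the row begins; what a row does not reach is not made up. A row lasts 1/10 s, in which the tool goes at most 50 mm and 8.59 degrees, less where a joint would pass 70% of its speed; a pose out of reach is approached as far as the arm can. A call is refused whole if a number of a shift passes 50 or a number of a turn 0.15, either way. A call with a gripper value outside its range is refused whole. The fingers move at their own pace and stop on an object; "squeeze" is the grip in N (left out, the last holds). Time passes only in rows, so rows that do not move let the fingers close, or fill a call up. It gives the time, the measured TCP pose, the force and the opening at its end, in the units of the state.
- manip.observe(): the state, without advancing time (a new reading comes with each control period).
- manip.read_camera(name): name is "scene" or "side" or "wrist"; returns a dict with "img" (480x640x3 uint8, red, green, blue), "range_z" (480x640 float32, m along the optical axis (not along the pixel's ray), 0 where there is no reading), "fx", "fy", "cx", "cy" (pixels), "world_to_cam" (4x4, takes a point from world to camera coordinates). Camera axes: x right, y down, z forward; pixel columns grow to the right and rows downward; lengths in m; the calibration is good to about 2 mm. The wrist camera is an equidistant fisheye: a pixel r from the principal point sees the ray r / f radians off the axis. A picture is of the moment at which its call begins.
- manip.finish_job(): hands the job in, once; it reports no verdict.
The state is a dict: "clock": time; "qpos": joint angles; "joint_velocities": joint speeds; "effort": joint torques, N m; "ee_pos": TCP position; "eef_rot": TCP orientation; "wrist_force": force on the tool from outside, world axes, zero at the start; "wrist_torque": the same for the moment, N m; "gripper_width": finger opening in m.
Only numpy, scipy, OpenCV 4.12 (cv2) and the standard library are available. Lean on these libraries where they do the work, as an engineer would, in place of code of your own. Each camera call takes 0.05 s, during which the arm holds its last target. There are 200 camera calls.

TASK

On the coffee tasting table, work the doser with the red key, the one that has an empty glass under its chute. Press its key down to the first stop and hold it there for two seconds so that the measuring chamber fills, then press it all the way down to drop the dose, and let it come back up. Leave the glass standing where it is and do not press the blue key of the other doser.

Things in the scene. Friction and masses are not known exactly. Their poses are not given: they have to be found in the camera images.
- red_key_top (a point): Centre of the level top face of the red round key cap, 52 mm across, 211 mm above the table at rest; moves with the key. Straight down: a soft spring (2 rising to 4 N) for 14 mm to the first stop, where the cap meets the steel sleeve below it; goes on only above 8 N, taking the sleeve along, and bottoms out 26 mm below rest at 12 N. Springs back up by itself.
- doser_red: White doser fixed to the table, the red key on top. Origin on the table, under the key's axis; z up, +x along the chute, -x to its aluminium canister (189 mm high, radius 48 mm, axis 92 mm from the key's). The rest, but for the key, is below 166 mm; foot plate 280 x 100 x 12 mm.
- blue_key_top (a point): The same point on the blue key of the other doser: the same machine in every size, but with a blue key and no glass; not to be pressed. Either machine may stand on the left or the right.
- glass: Empty clear drinking glass, 72 mm across the rim, 98 mm high, 0.2 kg, standing loose on the 12 mm high foot plate of the red-key doser, under its chute, 95 mm from the key's axis. Origin at the centre of its underside, z up through its mouth.

How it is judged:
On the way, in this order (a step that is already met when the one before it is completed fails the run):
1. the red key is held at its first stop (9 to 18 mm down) for 1.2 s (distance of red_key_top from where it was at the start of the episode between 0.009 and 0.018 m), for 1.2 s.
2. the red key is then pressed all the way down (more than 22 of its 26 mm) (distance of red_key_top from where it was at the start of the episode above 0.022 m), for 0.1 s.
At the end, for the whole second after the job is handed in: The red key, after its half-press and full press, is back up within 3 mm of rest, the blue key is up within 3 mm, and the glass stands upright (within 0.15 rad), at rest and within 20 mm of where it stood (distance of each of red_key_top, blue_key_top from where it was at the start of the episode below 0.003 m and distance of glass from where it was at the start of the episode below 0.02 m and angle between glass's own z axis and vertical below 0.15 rad and linear speed of glass below 0.02 m/s); the robot touches nothing.
It fails at once if the blue key is pressed (more than 5 mm) (distance of blue_key_top from where it was at the start of the episode above 0.005 m).
It fails at once if the glass is pushed away (more than 30 mm) or knocked over (distance of glass from where it was at the start of the episode above 0.03 m or angle between glass's own z axis and vertical above 0.5 rad).
It also fails if it takes over 40 s, if anything falls off the work surface, if the arm or the gripper's body presses on something with over 40 N, if the wrist force passes 120 N, or if a joint passes its speed limit or range.

## Working session

There is one attempt and no reset: what is moved stays moved. The work goes in short steps, Python scripts to look and compute and a tool call to move; the robot and the scene stay as the last step left them, time stands still between calls to the robot, and variables do not carry over. Pictures are saved under pics/ and viewed, about 8 in all and at most 12, crops included, and the job is handed in when it is done.

Besides the shell and the picture viewer there is one more tool, called after "Request:" as name([rows], argument=value, ...), one row to a line, values as JSON. carry_out: Moves the arm, as the interface text tells. Its arguments: {"type":"object","properties":{"steps":{"type":"array"},"squeeze":{"type":"number"}},"required":["steps"]}

```bash
mkdir -p pics; cat > h.py <<'E'
from bench import manip
import numpy as np, cv2
def pts(c):
    v,u=np.mgrid[:480,:640]; z=c["range_z"]
    P=np.stack([(u-c["cx"])/c["fx"]*z,(v-c["cy"])/c["fy"]*z,z],-1)
    T=np.linalg.inv(c["world_to_cam"]); return P@T[:3,:3].T+T[:3,3]
E
python3 - <<'E'
from h import *
ims=[]
for n in("scene","side"):
    c=manip.read_camera(n); np.save(n+".npy",c,allow_pickle=True); cv2.imwrite(f"pics/{n}.png",c["img"][...,::-1])
    W=pts(c); I=cv2.cvtColor(c["img"],cv2.COLOR_RGB2HSV); h,s,v=[I[...,i].astype(int) for i in range(3)]
    ok=(c["range_z"]>0)&(s>120)&(v>60)&(W[...,2]>.19)&(W[...,2]<.23)
    for k,m in(("red",(h<8)|(h>172)),("blue",(h>95)&(h<130))):
        nn,l,st,ce=cv2.connectedComponentsWithStats((ok&m).astype(np.uint8))
        for i in range(1,nn):
            if st[i,4]>60:
                p=W[l==i]; print(n,k,st[i],ce[i].round(),p.min(0).round(3),p.max(0).round(3))
                t=p[p[:,2]>np.percentile(p[:,2],90)-.004]; print("  top",len(t),((t.min(0)+t.max(0))/2).round(4),np.median(t,0).round(4))
print(manip.observe())
E
```

```text
scene red [221 209  30  24 556] [236. 220.] [ 0.566 -0.211  0.196] [ 0.616 -0.162  0.214]
  top 437 [ 0.591  -0.1865  0.2108] [ 0.5928 -0.1858  0.2107]
scene blue [522 229  34  28 702] [538. 243.] [0.566 0.301 0.19 ] [0.641 0.352 0.214]
  top 556 [0.6151 0.3264 0.2107] [0.6172 0.3254 0.2106]
side red [400 180  28  24 517] [414. 191.] [ 0.56  -0.211  0.196] [ 0.613 -0.16   0.214]
  top 411 [ 0.5868 -0.1855  0.2108] [ 0.5843 -0.1854  0.2105]
side blue [116 261  35  30 811] [133. 275.] [0.584 0.302 0.197] [0.637 0.352 0.214]
  top 691 [0.6107 0.3274 0.2109] [0.609  0.3278 0.2109]
{'clock': 0.1, 'qpos': array([ 1.23308461e+00,  2.64637473e-01,  1.60523082e+00, -2.94373408e-07,
        1.27371094e+00, -3.68829129e-02]), 'joint_velocities': array([-0.0007153 , -0.00183193, -0.00395039, -0.00242728,  0.00048568,
       -0.00078456]), 'effort': array([ 6.17343758e-04, -5.03623331e+01, -3.58070326e+01,  7.32430676e-02,
        2.33997381e-02, -6.48088576e-05]), 'ee_pos': array([0.19980442, 0.64412859, 0.26254322]), 'eef_rot': array([ 2.52833591,  1.86281688, -0.00257764]), 'wrist_force': array([ 0.27936752, -0.41341524, -0.18522416]), 'wrist_torque': array([-0.00274435, -0.02170049, -0.04294564]), 'gripper_width': 0.08803052369890829}
```

View pics/scene.png

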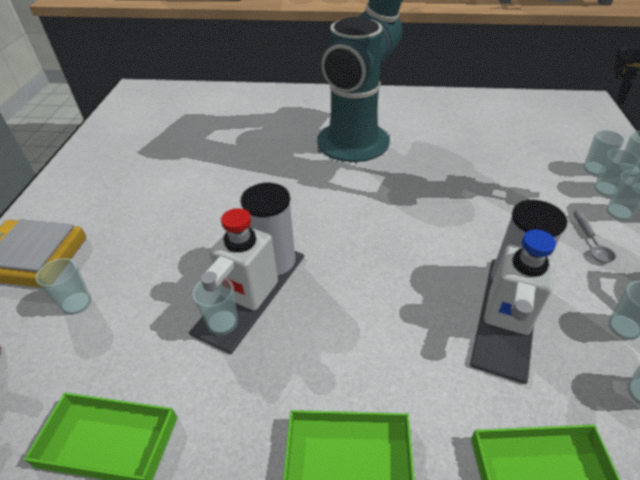

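View pics/side.png

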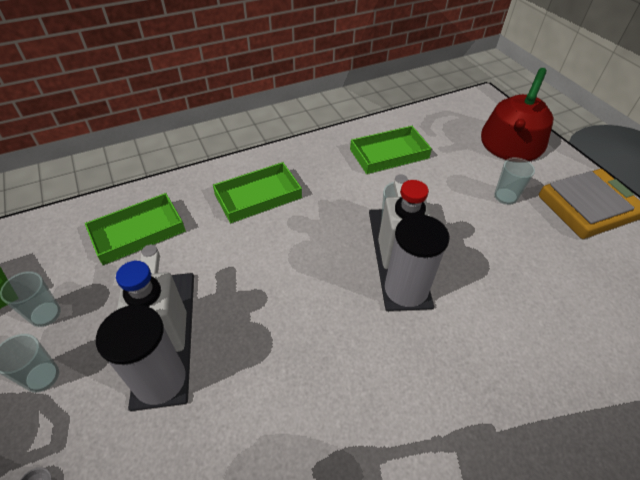

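The red-key doser stands at (236,220) in scene with the glass at its chute (217,305). The blue key is at (538,243). The red key top measures about (0.589, -0.186, 0.211). I'm closing the jaws and travelling high.

Request:
carry_out([
  [[0,0,0,0,0,30,1],[0,0,0,10,-20,20,1],[0,0,0,19,-41,0,1],[0,0,0,19,-41,0,1],[0,0,0,19,-41,0,1],[0,0,0,19,-41,0,1],[0,0,0,19,-41,0,1],[0,0,0,19,-41,0,1],[0,0,0,19,-41,0,1],[0,0,0,19,-41,0,1]],
], squeeze=10)

```text
clock: 1.1
ee_pos: [0.3609, 0.2854, 0.3066]
eef_rot: [2.515, 1.874, -0.015]
wrist_force: [1.4, 0.6, -0.2]
gripper_width: 0.0106
```

Request:
carry_out([
  [[0,0,0,19,-41,0,1],[0,0,0,19,-41,0,1],[0,0,0,19,-41,0,1],[0,0,0,19,-41,0,1],[0,0,0,19,-41,0,1],[0,0,0,19,-41,0,1],[0,0,0,19,-41,0,1],[0,0,0,19,-41,0,1],[0,0,0,10,-20,0,1],[0,0,0,0,0,0,1]],
])

```text
clock: 2.1
ee_pos: [0.5247, -0.0838, 0.3031]
eef_rot: [2.521, 1.866, -0.018]
wrist_force: [0.4, 0.7, -0.3]
gripper_width: 0.0008
```

Request:
carry_out([
  [[0,0,0,18,-29,0,1],[0,0,0,18,-29,0,1],[0,0,0,18,-29,0,1],[0,0,0,10,-15,0,1],[0,0,0,0,0,-10,1],[0,0,0,0,0,-10,1],[0,0,0,0,0,-10,1],[0,0,0,0,0,-5,1],[0,0,0,0,0,0,1],[0,0,0,0,0,0,1]],
])

```text
clock: 3.1
ee_pos: [0.5848, -0.1783, 0.2609]
eef_rot: [-2.513, -1.87, 0.022]
wrist_force: [-0.4, 0.6, 0.6]
gripper_width: 0.0002
```

```bash
python3 - <<'E'
from h import *
s=manip.observe(); R=cv2.Rodrigues(s["eef_rot"])[0]
print(s["clock"],s["ee_pos"],"z",R[:,2],"tip",s["ee_pos"]+.025*R[:,2],s["wrist_force"])
a=[]
for n,(u,v) in(("scene",(236,220)),("side",(414,191))):
    c=manip.read_camera(n); a.append(cv2.resize(c["img"][v-80:v+40,u-65:u+65],(390,360),interpolation=cv2.INTER_CUBIC))
cv2.imwrite("pics/a.png",np.hstack(a)[...,::-1])
E
```

```text
3.1 [ 0.58477167 -0.17832575  0.26085022] z [-0.01654653 -0.00155495 -0.99986189] tip [ 0.58435801 -0.17836462  0.23585367] [-0.41566802  0.603886    0.59205854]
```

View pics/a.png

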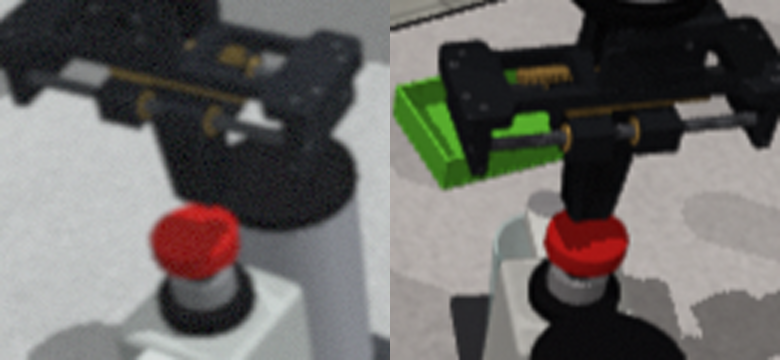

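The closed fingertips hang over the red cap in both views, about 8 mm off centre. I'll centre them and come down close.

Request:
carry_out([
  [[0,0,0,4,-8,0,1],[0,0,0,0,0,-5,1],[0,0,0,0,0,-5,1],[0,0,0,0,0,-5,1],[0,0,0,0,0,-3,1],[0,0,0,0,0,0,1],[0,0,0,0,0,0,1],[0,0,0,0,0,0,1],[0,0,0,0,0,0,1],[0,0,0,0,0,0,1]],
])

```text
clock: 4.2
ee_pos: [0.5901, -0.188, 0.2432]
eef_rot: [-2.516, -1.871, 0.019]
wrist_force: [0.0, -0.5, -0.6]
gripper_width: 0.0005
```

Request:
carry_out([
  [[0,0,0,0,0,-4,1],[0,0,0,0,0,-4,1],[0,0,0,0,0,-4,1],[0,0,0,0,0,-4,1],[0,0,0,0,0,-4,1],[0,0,0,0,0,0,1],[0,0,0,0,0,0,1],[0,0,0,0,0,0,1],[0,0,0,0,0,0,1],[0,0,0,0,0,0,1]],
])

```text
clock: 5.2
ee_pos: [0.5908, -0.1881, 0.2244]
eef_rot: [-2.518, -1.873, 0.017]
wrist_force: [-1.1, 1.0, 3.4]
gripper_width: 0.0005
```

```bash
python3 - <<'E'
from h import *
s=manip.observe(); print(s["clock"],s["ee_pos"],s["wrist_force"])
for n in("scene","side"):
    c=manip.read_camera(n);W=pts(c);o=np.load(n+".npy",allow_pickle=True).item();W0=pts(o)
    for k,w,cc in(("old",W0,o),("new",W,c)):
        I=cv2.cvtColor(cc["img"],cv2.COLOR_RGB2HSV)
        m=((I[...,0]<8)|(I[...,0]>172))&(I[...,1]>120)&(I[...,2]>40)&(np.hypot(w[...,0]-.589,w[...,1]+.186)<.03)&(w[...,2]>.18)
        z=w[...,2][m]; v=np.nonzero(m)[0]; print(n,k,m.sum(),np.percentile(z,[5,50,75,90]).round(4),v.min(),v.max())
E
```

```text
5.2 [ 0.59081401 -0.18808231  0.22441994] [-1.11650912  1.0201524   3.42429532]
scene old 557 [0.2002 0.2103 0.2112 0.2118] 209 232
scene new 376 [0.1867 0.1979 0.199  0.2001] 215 237
side old 520 [0.2002 0.2102 0.2111 0.2117] 180 203
side new 364 [0.1871 0.1978 0.199  0.1997] 187 207
```

The cap is about 12 mm down and the force is 3.4 N, which puts it at the first stop. Holding for 2 s.

Request:
carry_out([
  [[0,0,0,0,0,0,1],[0,0,0,0,0,0,1],[0,0,0,0,0,0,1],[0,0,0,0,0,0,1],[0,0,0,0,0,0,1],[0,0,0,0,0,0,1],[0,0,0,0,0,0,1],[0,0,0,0,0,0,1],[0,0,0,0,0,0,1],[0,0,0,0,0,0,1]],
])

```text
clock: 6.3
ee_pos: [0.5908, -0.1881, 0.2244]
eef_rot: [-2.518, -1.873, 0.017]
wrist_force: [-1.1, -0.5, 3.8]
gripper_width: 0.0006
```

Request:
carry_out([
  [[0,0,0,0,0,0,1],[0,0,0,0,0,0,1],[0,0,0,0,0,0,1],[0,0,0,0,0,0,1],[0,0,0,0,0,0,1],[0,0,0,0,0,0,1],[0,0,0,0,0,0,1],[0,0,0,0,0,0,1],[0,0,0,0,0,0,1],[0,0,0,0,0,0,1]],
])

```text
clock: 7.3
ee_pos: [0.5908, -0.1881, 0.2244]
eef_rot: [-2.518, -1.873, 0.017]
wrist_force: [-0.6, 0.6, 3.6]
gripper_width: 0.0007
```

Request:
carry_out([
  [[0,0,0,0,0,-4,1],[0,0,0,0,0,-4,1],[0,0,0,0,0,-3,1],[0,0,0,0,0,-2,1],[0,0,0,0,0,0,1],[0,0,0,0,0,0,1],[0,0,0,0,0,0,1],[0,0,0,0,0,0,1],[0,0,0,0,0,0,1],[0,0,0,0,0,0,1]],
])

```text
clock: 8.3
ee_pos: [0.591, -0.1882, 0.2208]
eef_rot: [-2.52, -1.875, 0.014]
wrist_force: [-2.5, 1.2, 8.7]
gripper_width: 0.0005
```

```bash
python3 - <<'E'
from h import *
s=manip.observe(); print(s["clock"],s["ee_pos"],s["wrist_force"])
for n in("scene","side"):
    c=manip.read_camera(n);w=pts(c)
    I=cv2.cvtColor(c["img"],cv2.COLOR_RGB2HSV)
    m=((I[...,0]<8)|(I[...,0]>172))&(I[...,1]>120)&(I[...,2]>40)&(np.hypot(w[...,0]-.589,w[...,1]+.186)<.03)&(w[...,2]>.17)
    print(n,m.sum(),np.percentile(w[...,2][m],[5,50,75,90]).round(4))
E
```

```text
8.3 [ 0.59102388 -0.18816     0.22080958] [-2.50922541  1.20000477  8.70082461]
scene 374 [0.1833 0.1944 0.1955 0.1967]
side 364 [0.1838 0.1945 0.1956 0.1966]
```

The key is only 16 mm down at 8.7 N, because the arm yields within each row. I'll use larger shifts.

Request:
carry_out([
  [[0,0,0,0,0,-6,1],[0,0,0,0,0,-6,1],[0,0,0,0,0,-6,1],[0,0,0,0,0,-7,1],[0,0,0,0,0,-7,1],[0,0,0,0,0,-7,1],[0,0,0,0,0,-7,1],[0,0,0,0,0,-7,1],[0,0,0,0,0,-7,1],[0,0,0,0,0,-7,1]],
])

```text
clock: 9.4
ee_pos: [0.5915, -0.1882, 0.2099]
eef_rot: [2.51, 1.869, -0.004]
wrist_force: [-16.0, 5.1, 34.6]
gripper_width: 0.0005
```

```bash
cat > k.py <<'E'
from h import *
s=manip.observe(); print(s["clock"],s["ee_pos"],s["wrist_force"])
for n in("scene","side"):
    c=manip.read_camera(n);w=pts(c); cv2.imwrite("pics/%s_%.1f.png"%(n,s["clock"]),c["img"][...,::-1])
    I=cv2.cvtColor(c["img"],cv2.COLOR_RGB2HSV)
    m=((I[...,0]<8)|(I[...,0]>172))&(I[...,1]>120)&(I[...,2]>40)&(np.hypot(w[...,0]-.589,w[...,1]+.186)<.03)&(w[...,2]>.16)
    print(n,m.sum(),np.percentile(w[...,2][m],[5,50,75,90]).round(4))
E
python3 k.py
```

```text
9.4 [ 0.59145634 -0.18819576  0.20993752] [-16.02177655   5.09935335  34.56498848]
scene 412 [0.1652 0.183  0.1846 0.1856]
side 375 [0.1717 0.1836 0.1847 0.1857]
```

The key is bottomed: its top is 26 mm down at 34.6 N. Releasing upward and then retreating.

Request:
carry_out([
  [[0,0,0,0,0,6,1],[0,0,0,0,0,6,1],[0,0,0,0,0,8,1],[0,0,0,0,0,10,1],[0,0,0,0,0,15,1],[0,0,0,0,0,20,1],[0,0,0,0,0,25,1],[0,0,0,0,0,25,1],[0,0,0,0,0,10,1],[0,0,0,0,0,0,1]],
])

```text
clock: 10.5
ee_pos: [0.5905, -0.1879, 0.3419]
eef_rot: [2.511, 1.87, -0.005]
wrist_force: [0.5, -0.5, -0.4]
gripper_width: 0.0005
```

Request:
carry_out([
  [[0,0,0,-10,20,0,1],[0,0,0,-15,30,0,1],[0,0,0,-15,30,0,1],[0,0,0,-15,30,0,1],[0,0,0,-10,20,0,1],[0,0,0,0,0,0,1],[0,0,0,0,0,0,1],[0,0,0,0,0,0,1],[0,0,0,0,0,0,1],[0,0,0,0,0,0,1]],
])

```text
clock: 11.5
ee_pos: [0.5211, -0.0566, 0.3297]
eef_rot: [2.523, 1.871, -0.022]
wrist_force: [0.6, -0.0, -0.5]
gripper_width: 0.0005
```

```bash
python3 k.py; ls pics
```

```text
11.5 [ 0.52105375 -0.05655434  0.32965339] [ 0.61052648 -0.01115942 -0.51262386]
scene 560 [0.1994 0.2104 0.2112 0.2118]
side 513 [0.2007 0.2103 0.2111 0.2117]
a.png
scene.png
scene_11.5.png
scene_9.4.png
side.png
side_11.5.png
side_9.4.png
```

View pics/scene_11.5.png

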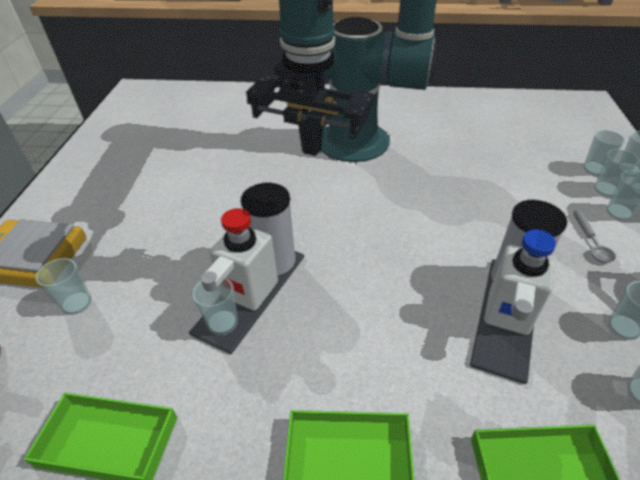

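```bash
python3 -c "
from h import *
print(manip.finish_job())"
```

```text
the job is handed in; nothing more can be done
None
```

I worked the red-key doser as asked and handed the job in at about 11.6 s; the hand-in reports no verdict.

- **First stop:** I held the key about 12 mm down at about 3.6 N for a little over 2 s.
- **Full press:** The first push only reached about 16 mm at 8.7 N, because the arm yields within each row. Larger shifts then bottomed the key at about 26 mm. The wrist read about 35 N upward, about 38 N in all. That is above the 12 N needed, but it was on the fingertips and well under the 120 N wrist limit.
- **Last checks:** Both cameras put the red key's top back at its starting height, within about 0.1 mm. In the last scene picture, red key (236,220), the glass stands at its original place near (217,305) and the blue key near (538,243) looks unchanged. I judged the glass and the blue key by eye only. The arm is clear, with wrist force near zero.

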